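# Ready the counter mill for grinding

### The job

Get the little grain mill ready for work: first switch on the overhead light, then wind the mill's belt tension wheel clockwise until it feels firm and the pointer rests in the green, without overwinding it. Set the aluminium pot upright, centred and close up in front of the lip of the mill's chute, and stand all the tins of grain in one straight row between the two glass tumblers in front of the bamboo rack, in line with the tumblers. Leave the tumblers, the teapot, the bowl and the jar where they stand.

Things in the scene. Friction and masses are not known exactly. Their poses are not given: they have to be found in the camera images.
- light_switch (a joint): Red toggle lever of the overhead light, on a small block at the back of the counter, between the bamboo rack and the mill. 0 = off, leaning towards the robot (block's -x); 1.0 rad = on, leaning away (block's +x). It needs only a light push and stays where it is left. It counts as on above 0.8.
- light_switch_tip (a point): Middle of the red ball (26 mm) at the tip of that lever, 83 mm above the counter when off. The lever is 70 mm long; it swings in the block's x-z plane, and its tip travels about 67 mm.
- light_switch_base: The white block of the light switch, fixed; origin on the counter under its middle. Its +x axis is the direction in which the lever is pushed to switch the light on.
- mill: Belt-driven grain mill, fixed to the counter, front (-x) towards the robot, y to its left, z up; origin on the counter under its middle; base 220 x 260 mm (x, y). Left half (y 5 to 125 mm, x -100 to 100): green motor box, 110 mm high, which carries the tension wheel and the gauge. Right half: aluminium grinding drum, 110 mm across, 130 mm high with a funnel to 142 mm, centre at y = -65 mm. A steel chute runs forward from the drum to its lip.
- chute_lip (a point): Middle of the front lip of the mill's chute, 90 mm above the counter, 152 mm in front of the mill's middle and 65 mm to its right; axes as the mill's (-x is forward, out of the chute). The pot belongs in front of it, pot centre 62 mm out along -x (rim about 12 mm clear of the lip), sideways centred.
- tension_wheel (a joint): Angle of the belt tension wheel, rad; grows as it is turned clockwise seen from above. It starts slack at 0.2 to 0.9. It resists with steady dry friction (0.27 N m) plus the belt spring, which adds 0.06 N m per rad: 0.3 N m at first, about 0.5 N m when firm. The set firmness is 3.35 to 4.0 rad (best 3.68), where the pointer is in the green; above 4.35 the belt is overwound. It stays where it is left. It takes two to three grasps.
- wheel_grip (a point): Middle of the tension wheel, on its upright axis, at the height to grip it (170 mm above the counter). Black round wheel 58 mm across and 30 mm thick (155 to 185 mm above the counter) with a yellow mark, on a post 24 mm thick above the motor box; it can be gripped across at any angle from above.
- tension_pointer (a joint): Travel of the red tension pointer along the gauge on top of the motor box, towards the mill's left, m: 0.012 x wheel angle. The gauge is grey from 0 to 0.040, green from 0.040 to 0.048, red from there to 0.062.
- pointer_tip (a point): Top of the red pointer on the gauge, 122 mm above the counter at the back of the motor box.
- rack: Low slatted bamboo tray rack with two upturned bowls drying on it, fixed; 160 mm deep (x), 300 mm long (y), slats 50 mm high, bowls to 88 mm; origin on the counter under its middle; its front (-x) faces the robot. The row for the tins is parallel to its front, 155 mm in front of its middle (75 mm clear of its front edge), on the line through the two tumblers.
- tumbler1: Glass tumbler, 66 mm across, 90 mm high, right-hand end of the row (175 mm right of the rack's middle); origin under its middle. Stays where it is.
- tumbler2: Glass tumbler, 66 mm across, 90 mm high, left-hand end of the row (175 mm left of the rack's middle); origin under its middle. Stays where it is.
- pot: Small aluminium rice pot, 100 mm across, 70 mm high, with a fixed arched carrying handle over its mouth; origin under its middle, z up. The handle's straight top is a round bar 11 mm thick, 60 mm long along the pot's y, its middle line 126 mm above the pot's underside and over its centre. 0.28 kg.
- teapot: White porcelain teapot with a blue lid, 110 mm across, 110 mm high, on the left; a bystander. Origin under its middle.
- bowl: Blue bowl 116 mm across, right front; a bystander.
- pickle_jar: Green glass jar with a steel cap, 80 mm across, 110 mm high, far right; a bystander.
- tin1: Closed red tin of roasted grain with steel lid, a plain upright cylinder 52 mm across, 50 mm high; origin under its middle; 0.11 to 0.22 kg. May be absent.
- tin2: Closed yellow tin of roasted grain with steel lid, a plain upright cylinder 52 mm across, 50 mm high; origin under its middle; 0.11 to 0.22 kg. May be absent.
- tin3: Closed blue tin of roasted grain with steel lid, a plain upright cylinder 52 mm across, 50 mm high; origin under its middle; 0.11 to 0.22 kg. May be absent.
- tin4: Closed orange tin of roasted grain with steel lid, a plain upright cylinder 52 mm across, 50 mm high; origin under its middle; 0.11 to 0.22 kg. May be absent.
There are look-alikes about, which are no part of the job. What is shaped like the pot but purple is not meant.

How it is judged:
On the way, in this order (a step that is already met when the one before it is completed fails the run):
1. the overhead light is switched on, before the belt is tight (value of joint light_switch above 0.8 rad), for 0.2 s.
2. the tension wheel is wound to its set firmness (3.3 to 4.05 rad, pointer in the green) (value of joint tension_wheel between 3.3 and 4.05 rad), for 0.3 s.
At the end, for the whole second after the job is handed in: Light lever over 0.8 rad; wheel at rest at 3.3-4.05 rad; pot upright on the counter, centre 40-85 mm before the chute lip, within 18 mm sideways; each tin upright on the counter, within 18 mm of the line 155 mm before the rack's middle and 135 mm along it; all at rest; glasses, teapot upright (all of step 2 and value of joint light_switch above 0.8 rad and velocity of joint tension_wheel below 0.05 rad/s and x of pot in the frame of chute_lip between -0.085 and -0.04 m and y of pot in the frame of chute_lip between -0.018 and 0.018 m and height (world z) of each of pot, tin1, tin2, tin3, tin4 below 0.006 m and angle between each of pot, tin1, tin2, tin3, tin4, tumbler1, tumbler2, teapot's own z axis and vertical below 0.1 rad and linear speed of each of pot, tin1, tin2, tin3, tin4 below 0.02 m/s and x of tin1 in the frame of rack between -0.173 and -0.137 m and y of tin1 in the frame of rack between -0.135 and 0.135 m and x of tin2 in the frame of rack between -0.173 and -0.137 m and y of tin2 in the frame of rack between -0.135 and 0.135 m and x of tin3 in the frame of rack between -0.173 and -0.137 m and y of tin3 in the frame of rack between -0.135 and 0.135 m and x of tin4 in the frame of rack between -0.173 and -0.137 m and y of tin4 in the frame of rack between -0.135 and 0.135 m); the robot touches nothing.
It fails at once if the belt is overwound: the wheel is past 4.35 rad (pointer well into the red) (value of joint tension_wheel above 4.35 rad).
It fails at once if a glass tumbler is pushed more than 50 mm away or knocked over (distance of any of tumbler1, tumbler2 from where it was at the start of the episode above 0.05 m or angle between any of tumbler1, tumbler2's own z axis and vertical above 0.6 rad).
It fails at once if the teapot is pushed more than 50 mm away or knocked over (distance of teapot from where it was at the start of the episode above 0.05 m or angle between teapot's own z axis and vertical above 0.6 rad).
It fails at once if the bowl or the jar is pushed more than 50 mm away or knocked over (distance of any of bowl, pickle_jar from where it was at the start of the episode above 0.05 m or angle between any of bowl, pickle_jar's own z axis and vertical above 0.6 rad).
Of tin1, tin2, tin3, tin4 only 2 to 4 are there at a start; the rules pass over those that are not, and their reading is None.
At some moment in a run one of pot, tin1, tin2, tin3, tin4 may be knocked a few centimetres aside while the robot is not near it.
It also fails if it takes over 210 s, if anything falls off the work surface, if the arm or the gripper's body presses on something with over 40 N, if the wrist force passes 120 N, or if a joint passes its speed limit or range.

### The arm

A 7-joint arm with a two-finger parallel gripper is mounted at the origin on the work surface. World frame = base frame: x ahead of the robot, y to its left, z up, the work surface at z = 0. Lengths are in m, angles in rad, forces in N, time in s.
With the tool pointing down it reaches from about 0.4 to 0.85 m from the base axis. Payload 10.4 kg.
Tool frame: the origin (TCP) lies at the very end of the fingers, on their centre line; the grasp point (between the pads) lies 19 mm behind it; x points along the fingers, y is the direction in which the jaws open and shut, and the axes are right-handed (so a half turn about x gives the same grasp; the last joint's range is limited). The gripper opens to 85 mm and grips with 20 to 120 N. Pads are 22 mm wide; open, the fingers measure 114 mm over their backs; the gripper's body (76 mm by 85 mm) begins 54 mm behind the grasp point. The pads swing forward as they close: fully open they stand 13 mm farther back than shut.
Start: joints at [1.204, 0.332, -0.065, 1.46, 0.022, 1.35, -0.088], TCP at [0.211, -0.588, 0.231] pointing down, gripper open.
Joint ranges: [-2.6, 2.6], [-0.5, 2.12], [-1.47, 1.34], [0.16, 2.42], [-1.27, 4.41], [0.06, 2.06], [-2.6, 2.6]. Speed limits (rad/s): [2.22, 2.22, 2.79, 2.79, 3.14, 3.14, 3.14].

### API

Orientations are given as a unit quaternion [x, y, z, w].
In Python, from workcell import monitor, camera, ticket, regions_of gives the robot as it stands.
- The arm moves only by the tool step_arm, never from a script. Its argument "increments" is a list of rows, each a list of 5 numbers: the finger opening in m, from 0 to 0.0854, then the shift along the world's x, y, z in m, then the turn about the world's z in rad. A call has 1 to 12 rows; each row shifts and turns the commanded pose from where the row before left it; what a row does not reach is not made up. A row lasts 1/12 s, in which the tool goes at most 41.7 mm and 7.16 degrees, less where a joint would pass 70% of its speed; a pose out of reach is approached as far as the arm can. A call with a gripper value outside its range is refused whole. The fingers move at their own pace and stop on an object; "force" is the grip in N (left out, the last holds). Time passes only in rows, so rows that do not move let the fingers close. It gives the time, the measured TCP pose, the force and the opening at its end, in the units of the state.
- monitor.get_obs(): the state, without advancing time (a new reading comes with each control period).
- camera(name): name is "side" or "top"; returns a dict with "color" (400x640x3 uint8, red, green, blue), "range_z" (400x640 float32, m along the optical axis (not along the pixel's ray), 0 where there is no reading), "fx", "fy", "cx", "cy" (pixels), "cam_to_world" (4x4, takes a point from camera to world coordinates). Camera axes: x right, y up, looking along -z (the intrinsics and any distortion apply to the point x, -y, -z); pixel columns grow to the right and rows downward; lengths in m; the calibration is good to about 2 mm. A picture is of the moment at which its call begins.
- ticket.hand_in(): hands the job in, once; it reports no verdict.
Trained networks look in a picture, given as the dict that the camera call returned (one of the last four; its "shot" number tells which), for a name from the list of things; names that differ only in an ending like _2 or _b are one class to them, and where a whole thing is asked for, a point or a joint stands for the part that bears it (a point fixed in the world has none). Each returns a list of dicts, best first, with "p" (0 to 1); they miss things now and then, are a little off and sometimes report something else, mostly with a low value. They report only what shows in the picture. A call takes as long as a camera call. They do not tell look-alikes from the thing itself.
- regions_of(picture, query): "region" (400x640 bool, what is visible of it) and "centre" ([row, column] in pixels, amid what is visible of it).
The state is a dict: "clock": time; "joint_pos": joint angles; "joint_velocities": joint speeds; "tau": joint torques, N m; "position": TCP position; "ee_rot": TCP orientation; "ft_force": force on the tool from outside, world axes, zero at the start; "torque": the same for the moment, N m; "grip_width": opening from 0.0 (shut) to 1.0 (fully open).
Only numpy, scipy, OpenCV 4.12 (cv2) and the standard library are available. Lean on these libraries where they do the work, as an engineer would, in place of code of your own. Each camera call takes 0.05 s, during which the arm holds its last target. There are 200 camera calls.

## Working session

There is one attempt and no reset: what is moved stays moved. The work goes in short steps, Python scripts to look and compute and a tool call to move; the robot and the scene stay as the last step left them, time stands still between calls to the robot, and variables do not carry over. Pictures are saved under pics/ and viewed, about 12 in all and at most 16, crops included, and the job is handed in when it is done.

Besides the shell and the picture viewer there is one more tool, called after "Request:" by a JSON object that holds its "fn" and its "kwargs", one argument or row to a line. step_arm: Moves the arm, as the interface text tells. Its arguments: {"type":"object","properties":{"increments":{"type":"array"},"force":{"type":"number"}},"required":["increments"]}

```bash
ls; mkdir -p pics; cat > h.py <<'E'
import numpy as np, cv2
from workcell import monitor, camera, ticket, regions_of
def world(p):
    """HxWx3 world points"""
    z=p["range_z"]; v,u=np.mgrid[0:z.shape[0],0:z.shape[1]]
    c=np.stack([(u-p["cx"])/p["fx"]*z,-(v-p["cy"])/p["fy"]*z,-z,np.ones_like(z)],-1)
    w=(c@np.array(p["cam_to_world"]).T)[...,:3]; w[z<=0]=np.nan
    return w
def save(p,n,crop=None,s=1):
    im=p["color"][...,::-1]
    if crop: r0,r1,c0,c1=crop; im=im[r0:r1,c0:c1]
    cv2.imwrite(f"pics/{n}.png",cv2.resize(im,None,fx=s,fy=s,interpolation=cv2.INTER_CUBIC))
def find(p,q,w,k=4,pmin=0.2):
    out=[]
    for d in regions_of(p,q)[:k]:
        if d["p"]<pmin: continue
        pts=w[d["region"]]; pts=pts[~np.isnan(pts[:,0])]
        if len(pts)<5: continue
        zt=np.percentile(pts[:,2],97); top=pts[pts[:,2]>zt-.012]
        print(q,round(d["p"],2),np.round(d["centre"]),"n",len(pts),"med",np.round(np.median(pts,0),3),"ztop",round(zt,3),"topmid",np.round((np.percentile(top,2,0)+np.percentile(top,98,0))[:2]/2,3),"ext",np.round(np.ptp(top,0)[:2],3))
        out.append((d,pts))
    return out
E
python3 - <<'E'
from h import *
for n in("top","side"):
    p=camera(n); w=world(p); save(p,n+"0")
    print(n,p.keys(),p["fx"],p["cam_to_world"])
    for q in["light_switch_base","light_switch_tip","mill","tension_wheel","rack","tumbler1","pot","teapot","bowl","pickle_jar","tin1","tin2","tin3","tin4","pointer_tip"]:
        find(p,q,w)
print(monitor.get_obs())
E
```

```text
pics
top dict_keys(['color', 'range_z', 'fx', 'fy', 'cx', 'cy', 'cam_to_world', 'shot']) 367.46173753526523 [[ 0.02536262  0.98735124 -0.15650646  0.33033041]
 [-0.9990154   0.03073376  0.03199465 -0.0098547 ]
 [ 0.03639999  0.1555409   0.98715858  1.28290291]
 [ 0.          0.          0.          1.        ]]
light_switch_base 0.76 [154. 326.] n 285 med [ 0.71  -0.073  0.026] ztop 0.096 topmid [ 0.68  -0.078] ext [0.023 0.021]
light_switch_tip 0.42 [153. 332.] n 40 med [ 0.68  -0.078  0.094] ztop 0.099 topmid [ 0.681 -0.078] ext [0.019 0.02 ]
mill 0.94 [178. 391.] n 4906 med [ 0.588 -0.28   0.11 ] ztop 0.186 topmid [ 0.578 -0.225] ext [0.059 0.056]
tension_wheel 0.48 [221. 293.] n 215 med [0.462 0.034 0.051] ztop 0.055 topmid [0.463 0.036] ext [0.048 0.051]
rack 0.88 [142. 241.] n 3494 med [0.715 0.226 0.051] ztop 0.09 topmid [0.738 0.227] ext [0.08  0.208]
tumbler1 0.69 [183. 291.] n 339 med [0.584 0.045 0.045] ztop 0.093 topmid [0.574 0.044] ext [0.064 0.063]
tumbler1 0.58 [186. 187.] n 415 med [0.562 0.403 0.053] ztop 0.092 topmid [0.557 0.393] ext [0.063 0.066]
tumbler1 0.46 [2
[... 6289 characters left out ...]
 'joint_pos': array([ 1.2043998 ,  0.33223411, -0.06472038,  1.46011842,  0.02159851,
        1.34990048, -0.08848707]), 'joint_velocities': array([ 7.46170537e-04, -1.72471985e-05,  1.68953381e-04,  1.42440773e-03,
       -4.15704718e-04,  7.86159192e-04, -4.10162399e-04]), 'tau': array([-2.18531181e-05, -6.25224638e+01,  4.90595447e-02, -3.91825211e+01,
        1.64263300e-02,  1.82668944e-03, -8.75671503e-06]), 'position': array([ 0.21069724, -0.58842631,  0.23130746]), 'ee_rot': array([ 0.6966939 ,  0.12095501, -0.69667246,  0.12097511]), 'ft_force': array([-0.10435258, -0.32431831, -0.62354269]), 'torque': array([ 0.0108545 , -0.01861012,  0.01257919]), 'grip_width': 0.9994128526493191}
```

```bash
ls pics
```

```text
side0.png
top0.png
```

View pics/top0.png

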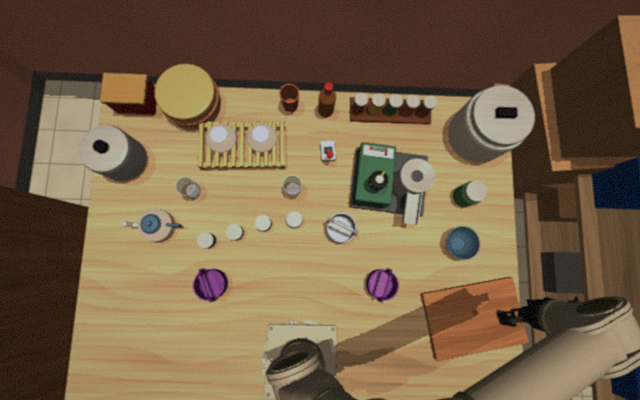

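View pics/side0.png

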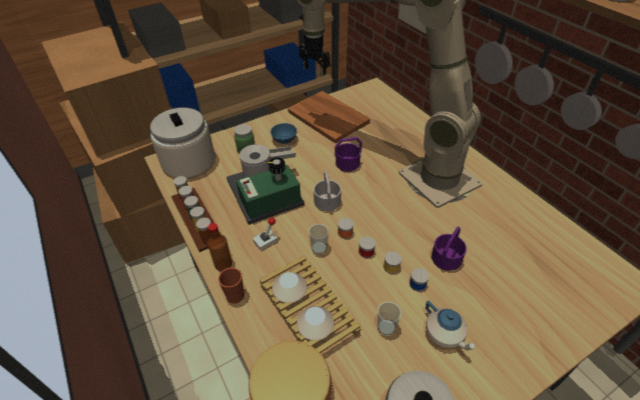

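The top view shows the aluminium pot at (341,228). The two purple look-alikes are at (211,284) and (382,284), so the grey one is meant. All four tins are there: orange (294,219), red (263,223), yellow (234,232) and blue (206,241). The tumblers are at (189,188) and (292,187), the switch at (328,150) and the mill at (390,180). Next I'll fit the poses and confirm them in a crop.

```bash
python3 - <<'E'
from h import *
from scipy.spatial.transform import Rotation as R
o=monitor.get_obs(); print("tool axes\n",R.from_quat(o["ee_rot"]).as_matrix().round(3))
for n in("top","side"):
    p=camera(n); w=world(p)
    if n=="top": save(p,"crop1",(130,250,310,440),5)
    W=w.reshape(-1,3)
    def sel(x0,x1,y0,y1,z0,z1): 
        m=(W[:,0]>x0)&(W[:,0]<x1)&(W[:,1]>y0)&(W[:,1]<y1)&(W[:,2]>z0)&(W[:,2]<z1); return W[m]
    def rect(t,a): print(n,t,len(a),np.round(cv2.minAreaRect(a[:,:2].astype(np.float32))[0],4),np.round(cv2.minAreaRect(a[:,:2].astype(np.float32))[1:][0],4),"ang",round(cv2.minAreaRect(a[:,:2].astype(np.float32))[2],1))
    rect("box",sel(.45,.8,-.30,-.13,.105,.117))
    rect("wheel",sel(.5,.65,-.28,-.15,.178,.195))
    rect("drumtop",sel(.5,.75,-.42,-.27,.134,.155))
    rect("chute",sel(.40,.56,-.40,-.29,.075,.115))
    rect("base",sel(.65,.78,-.12,-.03,.012,.04))
    rect("potbar",sel(.36,.52,-.2,-.05,.122,.145))
    rect("potrim",sel(.36,.52,-.2,-.05,.058,.08))
    b=sel(.36,.52,-.2,-.05,.122,.145); c=b[:,:2]-b[:,:2].mean(0); print(np.linalg.eigh(c.T@c)[1][:,1])
    rect("rackslats",sel(.6,.85,.05,.42,.042,.056))
E
```

```text
tool axes
 [[ 0.     0.337 -0.941]
 [-0.    -0.941 -0.337]
 [-1.     0.    -0.   ]]
top box 1746 [ 0.6188 -0.2298] [0.1204 0.1995] ang 83.9
top wheel 273 [ 0.5789 -0.2259] [0.0543 0.0559] ang 46.5
top drumtop 757 [ 0.6069 -0.3601] [0.1078 0.1079] ang 56.0
top chute 461 [ 0.5071 -0.353 ] [0.0557 0.107 ] ang 85.1
top base 232 [ 0.7149 -0.0752] [0.0714 0.0498] ang 6.3
top potbar 85 [ 0.438  -0.1242] [0.0792 0.0103] ang 65.3
top potrim 133 [ 0.4376 -0.123 ] [0.0968 0.0972] ang 2.5
[0.41592053 0.90940097]
top rackslats 1537 [0.7453 0.2426] [0.2132 0.3235] ang 2.8
side box 1115 [ 0.6222 -0.225 ] [0.1249 0.1993] ang 85.2
side wheel 162 [ 0.5817 -0.2225] [0.0618 0.0552] ang 50.0
side drumtop 323 [ 0.6089 -0.3578] [0.1115 0.1069] ang 63.9
side chute 224 [ 0.5038 -0.3481] [0.0568 0.0986] ang 82.4
side base 262 [ 0.7171 -0.072 ] [0.071  0.0574] ang 7.9
side potbar 48 [ 0.4424 -0.1177] [0.079  0.0102] ang 66.2
side potrim 176 [ 0.4407 -0.1212] [0.1012 0.0981] ang 32.2
[0.40500052 0.91431645]
side rackslats 2088 [0.6981 0.2188] [0.2103 0.3155] ang 2.8
```

View pics/crop1.png

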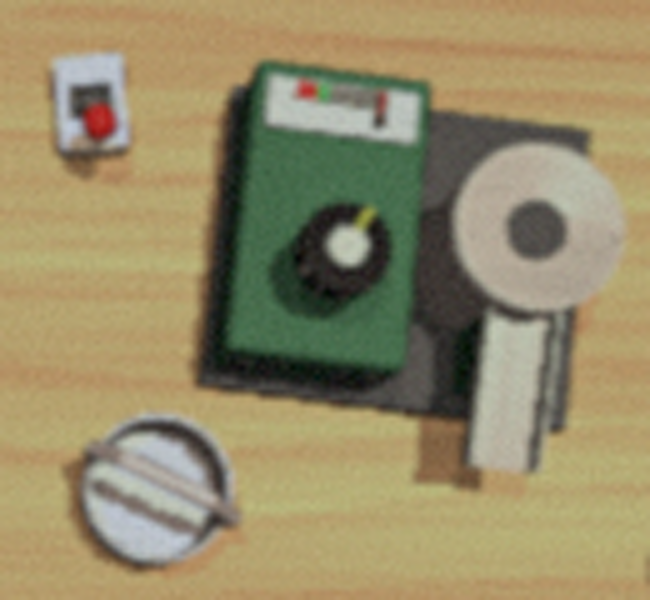

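The crop confirms the red lever, the wheel with its yellow mark at (370,215), the pointer at the grey end (380,110), and the grey pot. Light switch first.

Request:
{"fn": "step_arm", "kwargs": {
  "increments": [
    [0,0.01,0.012,0.03,-0.11],
    [0,0.024,0.028,0.01,-0.11],
    [0,0.024,0.028,0,0],
    [0,0.024,0.028,0,0],
    [0,0.024,0.028,0,0],
    [0,0.024,0.028,0,0],
    [0,0.024,0.028,0,0],
    [0,0.024,0.028,0,0],
    [0,0.024,0.028,0,0],
    [0,0.024,0.028,0,0],
    [0,0.024,0.028,0,0],
    [0,0.024,0.028,0,0]
  ]
}}

```text
clock: 2.7
position: [0.4856, -0.2669, 0.2716]
ee_rot: [0.706, 0.043, -0.706, 0.044]
ft_force: [0.4, -0.6, 0.1]
grip_width: -0.001
```

Request:
{"fn": "step_arm", "kwargs": {
  "increments": [
    [0,0.024,0.03,0,0],
    [0,0.024,0.03,0,0],
    [0,0.024,0.03,0,0],
    [0,0.024,0.03,0,0],
    [0,0.024,0.03,0,0],
    [0,0.018,0.03,0,0],
    [0,0.006,0.006,0,0],
    [0,0,0,0,0],
    [0,0,0,0,0]
  ]
}}

```text
clock: 3.45
position: [0.6286, -0.0825, 0.2711]
ee_rot: [-0.706, -0.044, 0.706, -0.044]
ft_force: [-0.3, -1.2, -0.1]
grip_width: -0.002
```

Request:
{"fn": "step_arm", "kwargs": {
  "increments": [
    [0,0,0,-0.04,0],
    [0,0,0,-0.04,0],
    [0,0,0,-0.04,0],
    [0,0,0,-0.04,0],
    [0,0,0,-0.03,0],
    [0,0,0,-0.011,0],
    [0,0,0,0,0],
    [0,0.01,0.001,0,0],
    [0,0.01,0.001,0,0],
    [0,0.01,0.001,0,0],
    [0,0.01,0.001,0,0],
    [0,0.01,0.002,0,0]
  ]
}}

```text
clock: 4.45
position: [0.6803, -0.0779, 0.0738]
ee_rot: [0.707, 0.043, -0.705, 0.044]
ft_force: [-2.5, 0.1, 0.7]
grip_width: -0.003
```

Request:
{"fn": "step_arm", "kwargs": {
  "increments": [
    [0,0.008,0.001,0,0],
    [0,0.008,0.001,0,0],
    [0,0.008,0.001,0,0],
    [0,0.008,0.001,0,0],
    [0,0.008,0.001,0,0],
    [0,0.003,0,0,0],
    [0,0,0,0,0]
  ]
}}

```text
clock: 5.03
position: [0.7225, -0.0715, 0.071]
ee_rot: [0.706, 0.044, -0.705, 0.044]
ft_force: [0.1, -0.4, -0.5]
grip_width: 0.003
```

```bash
python3 - <<'E'
from h import *
o=monitor.get_obs();print(o["position"],o["ft_force"])
p=camera("side");w=world(p);save(p,"sw1",(190,270,220,320),6)
find(p,"light_switch_tip",w,2)
E
```

```text
[ 0.72247825 -0.07154522  0.07101114] [ 0.14904991 -0.36290194 -0.49418554]
light_switch_tip 0.62 [235. 255.] n 55 med [ 0.747 -0.065  0.088] ztop 0.097 topmid [ 0.751 -0.065] ext [0.02 0.02]
```

View pics/sw1.png

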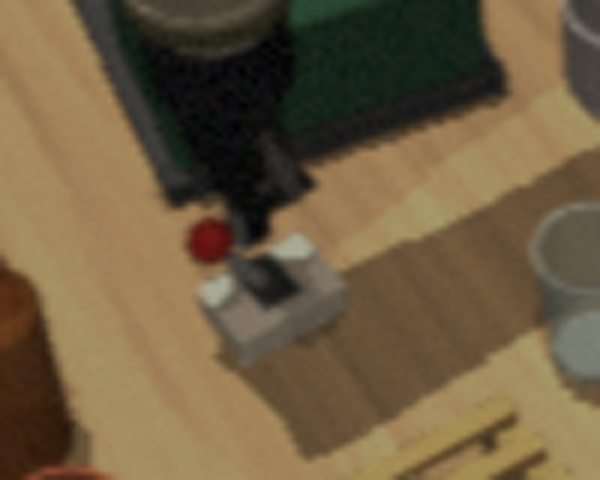

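The red ball has moved about 66 mm, to x 0.751, and now leans away (crop pixel (210,240)). The light is on. Next I'll lift and go over the wheel.

Request:
{"fn": "step_arm", "kwargs": {
  "increments": [
    [0.0854,-0.02,-0.002,0,0],
    [0.0854,-0.02,-0.002,0.01,0],
    [0.0854,0,0,0.04,0],
    [0.0854,0,0,0.04,0],
    [0.0854,0,0,0.04,0],
    [0.0854,0,0,0.04,0],
    [0.0854,0,0,0.03,0],
    [0.0854,-0.02,-0.03,0,0],
    [0.0854,-0.02,-0.03,0,0],
    [0.0854,-0.02,-0.03,0,0],
    [0.0854,-0.02,-0.03,0,0],
    [0.0854,-0.022,-0.028,0,0]
  ]
}}

```text
clock: 6.13
position: [0.5782, -0.2252, 0.2708]
ee_rot: [0.706, 0.043, -0.706, 0.044]
ft_force: [-0.2, -1.8, 1.1]
grip_width: 1.001
```

Request:
{"fn": "step_arm", "kwargs": {
  "increments": [
    [0.0854,0,0,0,0.12],
    [0.0854,0,0,0,0.12],
    [0.0854,0,0,0,0.12],
    [0.0854,0,0,0,0.12],
    [0.0854,0,0,0,0],
    [0.0854,0,0,0,0]
  ]
}}

```text
clock: 6.63
position: [0.5794, -0.2236, 0.2707]
ee_rot: [0.676, 0.209, -0.675, 0.209]
ft_force: [-0.3, 0.7, 1.2]
grip_width: 0.998
```

```bash
cat >> h.py <<'E'
from scipy.spatial.transform import Rotation as R
def st():
    o=monitor.get_obs(); m=R.from_quat(o["ee_rot"]).as_matrix()
    print("t",round(o["clock"],2),"pos",o["position"].round(4),"jaw yaw",round(np.arctan2(m[1,1],m[0,1]),3),"q",o["joint_pos"].round(2),"F",o["ft_force"].round(1),"T",o["torque"].round(2),"g",round(o["grip_width"]*85,1))
E
python3 -c "
from h import *
st()"
```

```text
t 6.63 pos [ 0.5794 -0.2236  0.2707] jaw yaw -0.971 q [ 0.64  0.34 -0.45  1.39  0.15  1.44 -0.78] F [-0.3  0.7  1.2] T [ 0.   -0.02  0.04] g 84.8
```

Request:
{"fn": "step_arm", "kwargs": {
  "increments": [
    [0.0854,0,0,0,0.12],
    [0.0854,0,0,0,0.12],
    [0.0854,0,0,0,0.12],
    [0.0854,0,0,0,0.12],
    [0.0854,0,0,0,0.12],
    [0.0854,0,0,0,0.12],
    [0.0854,0,0,0,0.12],
    [0.0854,0,0,0,0.12],
    [0.0854,0,0,0,0.12],
    [0.0854,0,0,0,0.12],
    [0.0854,0,0,0,0],
    [0.0854,0,0,0,0]
  ]
}}

```text
clock: 7.63
position: [0.5796, -0.2235, 0.2704]
ee_rot: [0.44, 0.553, -0.44, 0.553]
ft_force: [-1.0, -0.1, 0.5]
grip_width: 1.001
```

Request:
{"fn": "step_arm", "kwargs": {
  "increments": [
    [0.0854,0.001,0,-0.03,0],
    [0.0854,0,0,-0.03,0],
    [0.0854,0,0,-0.03,0],
    [0.0854,0,0,-0.018,0],
    [0.0854,0,0,-0.01,0],
    [0.0854,0,0,0,0],
    [0.04,0,0,0,0],
    [0.04,0,0,0,0],
    [0.04,0,0,0,0],
    [0.04,0,0,0,0],
    [0.04,0,0,0,0]
  ],
  "force": 60
}}

```text
clock: 8.55
position: [0.5794, -0.2244, 0.1546]
ee_rot: [0.438, 0.554, -0.44, 0.554]
ft_force: [-14.2, 0.2, 11.9]
grip_width: 0.662
```

```bash
python3 -c "
from h import *
st()"
```

```text
t 8.55 pos [ 0.5794 -0.2244  0.1546] jaw yaw 0.231 q [ 0.76  0.44 -0.61  1.54  0.26  1.24  0.34] F [-14.2   0.2  11.9] T [0.04 3.   0.11] g 56.3
```

Request:
{"fn": "step_arm", "kwargs": {
  "increments": [
    [0.04,-0.001,0,0.001,-0.05],
    [0.04,0,0,0,-0.1],
    [0.04,0,0,0,-0.1],
    [0.04,0,0,0,-0.1],
    [0.04,0,0,0,-0.1],
    [0.04,0,0,0,-0.1],
    [0.04,0,0,0,-0.1],
    [0.04,0,0,0,-0.1],
    [0.04,0,0,0,-0.1],
    [0.04,0,0,0,-0.1],
    [0.04,0,0,0,-0.05],
    [0.04,0,0,0,0]
  ]
}}

```text
clock: 9.55
position: [0.5793, -0.2244, 0.1547]
ee_rot: [-0.651, -0.274, 0.652, -0.275]
ft_force: [-4.9, -1.9, 1.9]
grip_width: 0.662
```

```bash
python3 -c "
from h import *
st()"
```

```text
t 9.55 pos [ 0.5793 -0.2244  0.1547] jaw yaw -0.772 q [ 0.64  0.41 -0.44  1.55  0.18  1.22 -0.61] F [-4.9 -1.9  1.9] T [-0.19  1.22 -0.16] g 56.3
```

Request:
{"fn": "step_arm", "kwargs": {
  "increments": [
    [0.04,0,0,0,-0.1],
    [0.04,0,0,0,-0.12],
    [0.04,0,0,0,-0.12],
    [0.04,0,0,0,-0.12],
    [0.04,0,0,0,-0.12],
    [0.04,0,0,0,-0.12],
    [0.04,0,0,0,-0.12],
    [0.04,0,0,0,-0.12],
    [0.04,0,0,0,-0.12],
    [0.04,0,0,0,-0.1],
    [0.04,0,0,0,-0.04],
    [0.04,0,0,0,0]
  ]
}}

```text
clock: 10.55
position: [0.5793, -0.2243, 0.1547]
ee_rot: [0.693, -0.141, -0.693, -0.14]
ft_force: [-6.0, -1.9, 2.7]
grip_width: 0.66
```

```bash
python3 -c "
from h import *
st()
p=camera('top');save(p,'gauge1',(135,215,345,435),7)
p=camera('side');save(p,'gauge1s',(160,230,220,310),7)
"
```

```text
t 10.55 pos [ 0.5793 -0.2243  0.1547] jaw yaw -1.971 q [ 0.49  0.39 -0.25  1.56  0.1   1.21 -1.75] F [-6.  -1.9  2.7] T [-0.09  1.05 -0.1 ] g 56.1
```

View pics/gauge1s.png

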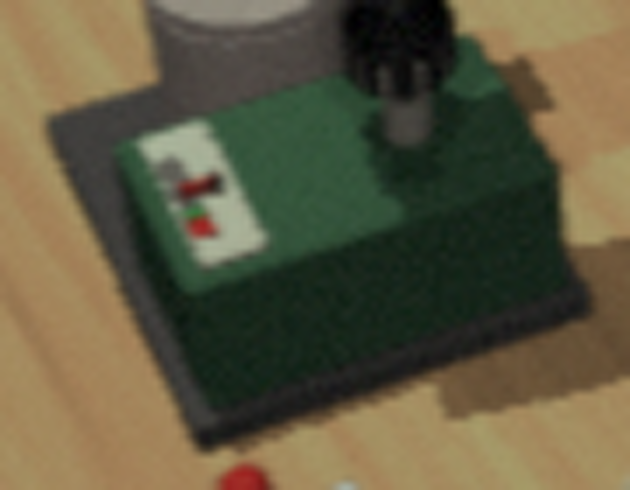

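The pointer at (195,187) has moved towards the green at (195,212) but has not reached it. I'll put a number on it by projecting the colours onto the gauge plane.

```bash
cat >> h.py <<'E'
EX=np.array([.9954,-.0958]);EY=np.array([.0958,.9954]);MC=np.array([.614,-.293])
def ray(p,u,v,z):
    T=np.array(p["cam_to_world"]); d=T[:3,:3]@np.array([(u-p["cx"])/p["fx"],-(v-p["cy"])/p["fy"],-1]); t=T[:3,3]
    return (t+d*(z-t[2])/d[2])[:2]
def gauge(p,img=None):
    im=(p["color"] if img is None else cv2.imread(img)[...,::-1]).astype(float)
    # resample gauge in mill frame: rows=x (mill), cols=y ; 0.5mm
    xs=np.arange(.05,.1,.0005); ys=np.arange(.005,.125,.0005); X,Y=np.meshgrid(xs,ys,indexing="ij")
    out=[]
    for z in(.111,.12):
        P=MC+X[...,None]*EX+Y[...,None]*EY
        T=np.array(p["cam_to_world"]); q=np.concatenate([P,np.full(X.shape+(1,),z),np.ones(X.shape+(1,))],-1)@np.linalg.inv(T).T
        mu=(p["cx"]-p["fx"]*q[...,0]/q[...,2]).astype(np.float32); mv=(p["cy"]+p["fy"]*q[...,1]/q[...,2]).astype(np.float32)
        out.append(cv2.remap(im.astype(np.float32),mu,mv,cv2.INTER_CUBIC))
    return out
E
python3 - <<'E'
from h import *
pt=camera("top");ps=camera("side")
rows=[]
for p,i in((pt,"pics/top0.png"),(pt,None),(ps,"pics/side0.png"),(ps,None)):
    a,b=gauge(p,i); rows+= [a,b]
L=np.vstack([np.hstack([rows[k],rows[k+1]]) for k in(0,2,4,6)])
cv2.imwrite("pics/g.png",cv2.resize(np.clip(L[...,::-1],0,255).astype(np.uint8),None,fx=1.6,fy=1.45))
E
```

```text
(no output)
```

View pics/g.png

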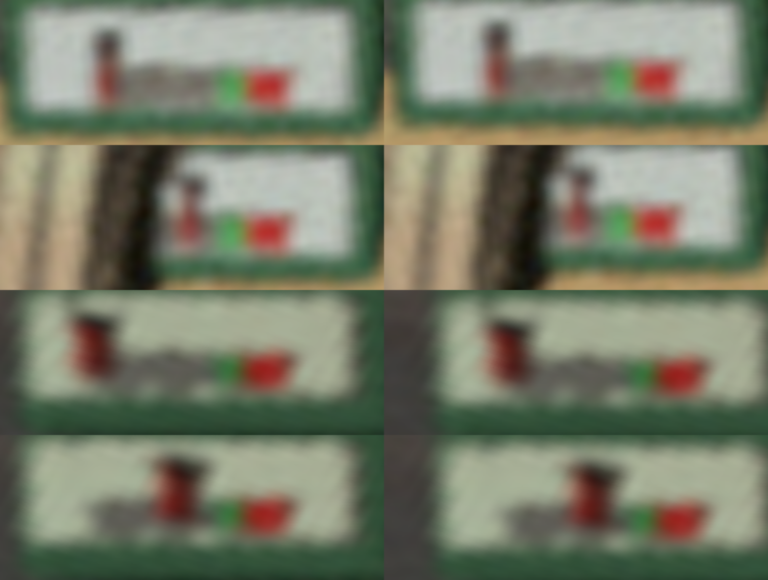

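From the gauge edges (0 at x≈94, red end at x≈292 in the strips), the pointer went from about 5.5 mm to about 31.5 mm. That puts the wheel at about 2.6 rad. The 26 mm travelled matches the 2.2 rad wound, so there was no slip. About 1.0 rad remains; joint 7 needs a regrasp.

Request:
{"fn": "step_arm", "kwargs": {
  "increments": [
    [0.0854,0,0,0,0],
    [0.0854,0,0,0,0],
    [0.0854,0,0,0,0],
    [0.0854,0,0,0,0.1],
    [0.0854,0,0,0,0.12],
    [0.0854,0,0,0,0.12],
    [0.0854,0,0,0,0.12],
    [0.0854,0,0,0,0.12],
    [0.0854,0,0,0,0.12],
    [0.0854,0,0,0,0.12],
    [0.0854,0,0,0,0.12],
    [0.0854,0,0,0,0.12]
  ]
}}

```text
clock: 11.75
position: [0.5802, -0.2232, 0.1539]
ee_rot: [0.668, 0.232, -0.667, 0.233]
ft_force: [-0.6, -0.0, 0.6]
grip_width: 0.998
```

Request:
{"fn": "step_arm", "kwargs": {
  "increments": [
    [0.0854,0,0,0,0.12],
    [0.0854,0,0,0,0.12],
    [0.0854,0,0,0,0.12],
    [0.0854,0,0,0,0],
    [0.0854,0,0,0,0],
    [0.04,0,0,0,0],
    [0.04,0,0,0,0],
    [0.04,0,0,0,0],
    [0.04,0,0,0,0],
    [0.04,0,0,0,0]
  ],
  "force": 60
}}

```text
clock: 12.58
position: [0.5799, -0.2234, 0.1539]
ee_rot: [0.617, 0.346, -0.616, 0.346]
ft_force: [-2.0, 0.9, 5.0]
grip_width: 0.664
```

```bash
python3 -c "
from h import *
st()"
```

```text
t 12.58 pos [ 0.5799 -0.2234  0.1539] jaw yaw -0.548 q [ 0.66  0.42 -0.48  1.55  0.2   1.22 -0.39] F [-2.   0.9  5. ] T [ 0.14  0.35 -0.14] g 56.5
```

Request:
{"fn": "step_arm", "kwargs": {
  "increments": [
    [0.04,0,0,0,-0.05],
    [0.04,0,0,0,-0.1],
    [0.04,0,0,0,-0.1],
    [0.04,0,0,0,-0.1],
    [0.04,0,0,0,-0.1],
    [0.04,0,0,0,-0.1],
    [0.04,0,0,0,-0.1],
    [0.04,0,0,0,-0.1],
    [0.04,0,0,0,-0.1],
    [0.04,0,0,0,-0.1],
    [0.04,0,0,0,0],
    [0.04,0,0,0,0]
  ]
}}

```text
clock: 13.58
position: [0.5804, -0.2242, 0.1539]
ee_rot: [0.707, 0.026, -0.706, 0.027]
ft_force: [3.6, -4.4, 2.7]
grip_width: 0.664
```

```bash
python3 - <<'E'
from h import *
st()
pt=camera("top");ps=camera("side")
L=np.vstack([np.hstack(gauge(pt)),np.hstack(gauge(ps))])
cv2.imwrite("pics/g2.png",cv2.resize(np.clip(L[...,::-1],0,255).astype(np.uint8),None,fx=1.6,fy=1.6))
E
```

```text
t 13.58 pos [ 0.5804 -0.2242  0.1539] jaw yaw -1.495 q [ 0.55  0.4  -0.32  1.56  0.13  1.21 -1.29] F [ 3.6 -4.4  2.7] T [-0.75 -0.7   0.01] g 56.5
```

View pics/g2.png

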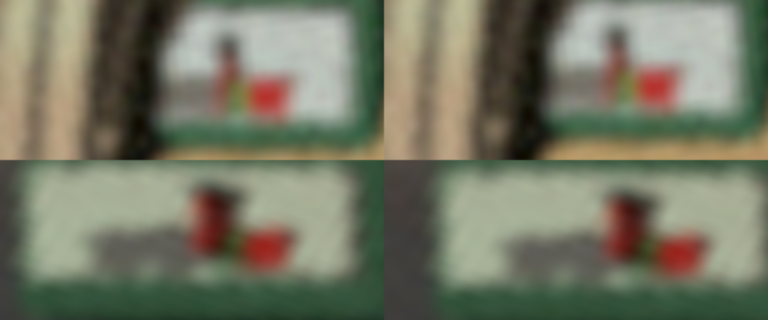

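The pointer is now at x≈226–230, inside the green band (222–247), with green still showing on its right. That is about 3.5 rad. I'll add 0.1 rad, release, lift, and check.

Request:
{"fn": "step_arm", "kwargs": {
  "increments": [
    [0.04,0,0,0,-0.1],
    [0.04,0,0,0,0],
    [0.04,0,0,0,0],
    [0.04,0,0,0,0],
    [0.0854,0,0,0,0],
    [0.0854,0,0,0,0],
    [0.0854,0,0,0,0],
    [0.0854,0,0,0.02,0],
    [0.0854,0,0,0.04,0],
    [0.0854,0,0,0.04,0],
    [0.0854,0,0,0.03,0]
  ]
}}

```text
clock: 14.6
position: [0.5798, -0.2231, 0.2864]
ee_rot: [0.708, -0.009, -0.707, -0.009]
ft_force: [1.2, -1.2, 0.7]
grip_width: 1.001
```

Request:
{"fn": "step_arm", "kwargs": {
  "increments": [
    [0.0854,-0.03,0.02,0,0.12],
    [0.0854,-0.03,0.02,0,0.12],
    [0.0854,-0.03,0.02,0,0.12],
    [0.0854,-0.03,0.02,0,0.12],
    [0.0854,-0.02,0.02,0,0.12],
    [0.0854,0,0,0,0.12],
    [0.0854,0,0,0,0.12],
    [0.0854,0,0,0,0.12],
    [0.0854,0,0,0,0.12],
    [0.0854,0,0,0,0],
    [0.0854,0,0,0,0]
  ]
}}

```text
clock: 15.52
position: [0.4395, -0.1232, 0.2832]
ee_rot: [-0.612, -0.355, 0.612, -0.355]
ft_force: [0.2, -0.2, 0.1]
grip_width: 1.0
```

```bash
python3 - <<'E'
from h import *
st()
pt=camera("top");ps=camera("side")
L=np.vstack([np.hstack(gauge(pt)),np.hstack(gauge(ps))])
cv2.imwrite("pics/g3.png",cv2.resize(np.clip(L[...,::-1],0,255).astype(np.uint8),None,fx=1.6,fy=1.6))
w=world(ps)
find(ps,"pot",w); find(ps,"tin1",w,6); find(pt,"tin1",world(pt),6); find(pt,"pot",world(pt),6)
W=w.reshape(-1,3); b=W[(abs(W[:,0]-.44)<.09)&(abs(W[:,1]+.12)<.09)&(W[:,2]>.12)&(W[:,2]<.14)]; print(b.mean(0),len(b))
E
```

```text
t 15.52 pos [ 0.4395 -0.1232  0.2832] jaw yaw -0.52 q [ 0.58 -0.05 -0.39  1.78 -0.02  1.41 -0.32] F [ 0.2 -0.2  0.1] T [ 0.01 -0.02 -0.04] g 85.0
pot 0.7 [196. 324.] n 821 med [ 0.443 -0.116  0.042] ztop 0.128 topmid [ 0.445 -0.117] ext [0.035 0.071]
pot 0.68 [158. 347.] n 759 med [ 0.256 -0.262  0.046] ztop 0.128 topmid [ 0.26  -0.259] ext [0.084 0.028]
tin1 0.83 [246. 369.] n 305 med [0.457 0.151 0.046] ztop 0.052 topmid [0.451 0.144] ext [0.053 0.056]
tin1 0.76 [260. 391.] n 301 med [0.426 0.244 0.047] ztop 0.053 topmid [0.419 0.238] ext [0.053 0.052]
tin1 0.71 [280. 420.] n 336 med [0.396 0.336 0.047] ztop 0.053 topmid [0.389 0.332] ext [0.052 0.053]
tin1 0.61 [233. 255.] n 97 med [ 0.74  -0.068  0.08 ] ztop 0.098 topmid [ 0.749 -0.067] ext [0.021 0.024]
tin1 0.5 [228. 343.] n 266 med [0.471 0.047 0.046] ztop 0.053 topmid [0.466 0.039] ext [0.055 0.056]
tin1 0.7 [220. 294.] n 216 med [0.46  0.033 0.05 ] ztop 0.055 topmid [0.463 0.035] ext [0.049 0.051]
tin1 0.62 [224. 264.] n 220 med [0.447 0.136 0.05 ] ztop 0.055 topmid [0.448 0.139] ext [0.051 0.048]
tin1 0.62 [230. 236.] n 216 med [0.414 0.231 0.05 ] ztop 0.055 topmid [0.414 0.233] ext [0.05  0.051]
tin1 0.62 [187. 188.] n 422 med [0.561 0.403 0.053] ztop 0.093 topmid [0.557 0.393] ext [0.064 0.066]
tin1 0.52 [242. 207.] n 273 med [0.387 0.323 0.049] ztop 0.054 topmid [0.385 0.326] ext [0.05  0.052]
pot 0.81 [226. 334.] n 282 med [ 0.443 -0.094  0.01 ] ztop 0.591 topmid [ 0.39  -0.066] ext [0.033 0.006]
pot 0.72 [287. 391.] n 367 med [ 0.251 -0.291  0.059] ztop 0.135 topmid [ 0.262 -0.208] ext [0.094 0.138]
pot 0.6 [285. 210.] n 919 med [0.242 0.302 0.021] ztop 0.132 topmid [0.242 0.299] ext [0.077 0.038]
[ 0.44410207 -0.11406204  0.1280857 ] 50
```

View pics/g3.png

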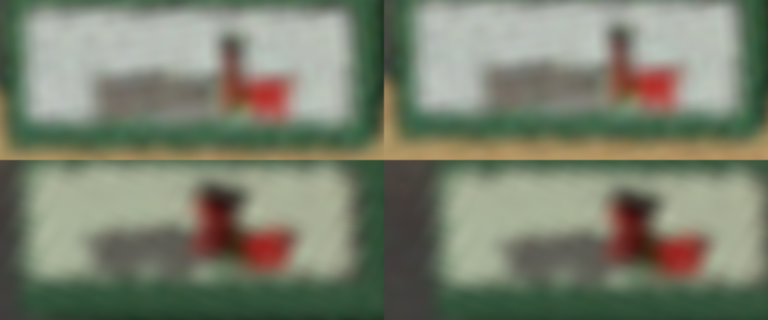

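The pointer now rests in the middle of the green at x≈232, about 3.6 rad. Next is the grey pot, which has not moved.

Request:
{"fn": "step_arm", "kwargs": {
  "increments": [
    [0.05,0.001,0.002,-0.03,0.1],
    [0.05,0,0,-0.04,0],
    [0.05,0,0,-0.04,0],
    [0.05,0,0,-0.03,0],
    [0.05,0,0,-0.02,0],
    [0.05,0,0,-0.016,0],
    [0.05,0,0,0,0],
    [0.0,0,0,0,0],
    [0.0,0,0,0,0],
    [0.0,0,0,0,0],
    [0.0,0,0,0,0],
    [0.0,0,0,0,0]
  ],
  "force": 50
}}

```text
clock: 16.82
position: [0.4413, -0.1215, 0.1087]
ee_rot: [0.593, 0.385, -0.592, 0.386]
ft_force: [-3.0, 1.8, 6.9]
grip_width: 0.106
```

Request:
{"fn": "step_arm", "kwargs": {
  "increments": [
    [0.0,0,0,0.01,0],
    [0.0,0,0,0.03,0],
    [0.0,0,0,0.03,0],
    [0.0,0,0,0,0]
  ]
}}

```text
clock: 17.15
position: [0.4434, -0.1219, 0.1834]
ee_rot: [0.594, 0.383, -0.591, 0.388]
ft_force: [2.5, -0.5, -3.0]
grip_width: 0.109
```

```bash
python3 - <<'E'
from h import *
st()
W=world(camera("side")).reshape(-1,3); b=W[(abs(W[:,0]-.44)<.07)&(abs(W[:,1]+.12)<.07)&(W[:,2]>.035)&(W[:,2]<.16)]
h=np.histogram(b[:,2],np.arange(.03,.17,.01));print(h[0])
r=b[(b[:,2]>.12)&(b[:,2]<.145)]; print(cv2.minAreaRect(r[:,:2].astype(np.float32)))
E
```

```text
t 17.15 pos [ 0.4434 -0.1219  0.1834] jaw yaw -0.417 q [ 0.57  0.02 -0.41  1.93  0.01  1.19 -0.25] F [ 2.5 -0.5 -3. ] T [-0.1  -0.29  0.06] g 9.3
[  0   0   0   0  43  79  97  96 109 101 104 100   8   0]
((0.4456574320793152, -0.12174614518880844), (0.10237392783164978, 0.0994366928935051), 87.43507385253906)
```

Request:
{"fn": "step_arm", "kwargs": {
  "increments": [
    [0.0,-0.02,-0.01,0,0],
    [0.0,-0.02,-0.02,0,0],
    [0.0,-0.012,-0.03,0,0],
    [0.0,0,-0.03,0,0],
    [0.0,0,-0.03,0,0],
    [0.0,0,-0.03,0,0],
    [0.0,0.002,-0.03,0,0],
    [0.0,0.002,-0.025,0,0],
    [0.0,0,-0.01,0,0],
    [0.0,0,0,0,0],
    [0.0,0,0,0,0]
  ]
}}

```text
clock: 18.12
position: [0.3923, -0.3357, 0.1765]
ee_rot: [-0.593, -0.386, 0.593, -0.385]
ft_force: [0.5, 0.2, -4.1]
grip_width: 0.106
```

```bash
python3 - <<'E'
from h import *
st()
for n in("side","top"):
    p=camera(n);W=world(p).reshape(-1,3)
    b=W[(abs(W[:,0]-.395)<.08)&(abs(W[:,1]+.337)<.07)&(W[:,2]>.12)&(W[:,2]<.15)]
    if len(b)>10: print(n,len(b),cv2.minAreaRect(b[:,:2].astype(np.float32)))
    c=W[(W[:,0]>.43)&(W[:,0]<.56)&(abs(W[:,1]+.35)<.05)&(W[:,2]>.08)&(W[:,2]<.11)]
    if len(c)>10:print(n,"chute min x",np.percentile(c[:,0],[0,2,5]), c[c[:,0]<.47].mean(0))
    if n=="side":save(p,"potair",(110,250,230,420),4)
E
```

```text
t 18.12 pos [ 0.3923 -0.3357  0.1765] jaw yaw -0.417 q [ 0.79  0.14 -0.18  1.81  0.03  1.19  0.18] F [ 0.5  0.2 -4.1] T [ 0.07 -0.   -0.06] g 9.0
side 211 ((0.39577263593673706, -0.3314836621284485), (0.10785095393657684, 0.09622795134782791), 59.707725524902344)
side chute min x [0.43043053 0.43164956 0.43542791] [ 0.44942849 -0.33445772  0.09567036]
top 130 ((0.3969571888446808, -0.31621837615966797), (0.0656854435801506, 0.09934131056070328), 73.60121154785156)
top chute min x [0.43012979 0.43454147 0.45564136] [ 0.45738376 -0.34730728  0.09522106]
```

View pics/potair.png

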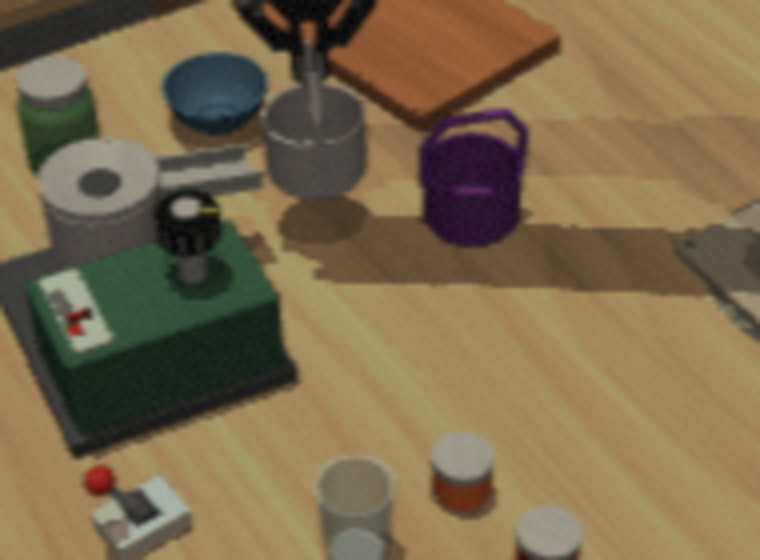

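The pot hangs upright from the gripper just in front of the lip (crop pixel (315,150)). I'll lower it.

Request:
{"fn": "step_arm", "kwargs": {
  "increments": [
    [0.0,0.002,-0.001,-0.02,0],
    [0.0,0,0,-0.02,0],
    [0.0,0,0,-0.014,0],
    [0.0,0,0,-0.008,0],
    [0.0,0,0,-0.004,0],
    [0.0,0,0,-0.003,0],
    [0.0,0,0,0,0],
    [0.035,0,0,0,0],
    [0.035,0,0,0,0],
    [0.035,0,0,0,0]
  ]
}}

```text
clock: 19.05
position: [0.3952, -0.3377, 0.1091]
ee_rot: [0.593, 0.385, -0.592, 0.386]
ft_force: [-0.6, -0.1, 0.2]
grip_width: 0.405
```

Request:
{"fn": "step_arm", "kwargs": {
  "increments": [
    [0.035,0,0,0.02,0],
    [0.035,0,0,0.03,0],
    [0.035,0,0,0.03,0],
    [0.07,-0.01,0.03,0.03,0],
    [0.07,-0.01,0.04,0,0],
    [0.07,0,0.04,0,0],
    [0.07,0.0,0.04,0,0],
    [0.07,0.01,0.04,0,0],
    [0.07,0.01,0.04,0,0],
    [0.07,0.01,0.04,0,0],
    [0.07,0.01,0.04,0,0],
    [0.07,0,0,0,0]
  ]
}}

```text
clock: 20.05
position: [0.4166, -0.0212, 0.2181]
ee_rot: [0.592, 0.388, -0.59, 0.389]
ft_force: [-0.6, -0.3, -0.1]
grip_width: 0.821
```

```bash
cat >> h.py <<'E'
def tins():
    res={}
    for n in("top","side"):
        p=camera(n);w=world(p);hsv=cv2.cvtColor(p["color"],cv2.COLOR_RGB2HSV)
        for d in regions_of(p,"tin1"):
            pts=w[d["region"]];pts=pts[~np.isnan(pts[:,0])]
            if d["p"]<.15 or len(pts)<30: continue
            t=pts[(pts[:,2]>.042)&(pts[:,2]<.062)]
            if len(t)<20 or np.percentile(pts[:,2],97)>.065: continue
            c,s,_=cv2.minAreaRect(t[:,:2].astype(np.float32)); m=d["region"]&(hsv[...,1]>110)
            print(n,round(d["p"],2),np.round(c,3),np.round(s,3),"hue",np.median(hsv[...,0][m]) if m.any() else None)
    return res
E
python3 - <<'E'
from h import *
st()
for n in("side","top"):
    p=camera(n);W=world(p).reshape(-1,3)
    for z0,z1 in((.058,.08),(.118,.14)):
        b=W[(abs(W[:,0]-.385)<.06)&(abs(W[:,1]+.337)<.07)&(W[:,2]>z0)&(W[:,2]<z1)]
        if len(b)>10: print(n,len(b),cv2.minAreaRect(b[:,:2].astype(np.float32)))
tins()
E
```

```text
t 20.05 pos [ 0.4166 -0.0212  0.2181] jaw yaw -0.408 q [ 0.52 -0.11 -0.53  1.96 -0.06  1.27 -0.4 ] F [-0.6 -0.3 -0.1] T [0.   0.02 0.06] g 69.8
side 136 ((0.39544475078582764, -0.33723682165145874), (0.09851382672786713, 0.10557381808757782), 4.302474498748779)
side 39 ((0.3985058069229126, -0.32855522632598877), (0.07646452635526657, 0.010213281027972698), 66.52424621582031)
top 159 ((0.3921663165092468, -0.3397086262702942), (0.09754329919815063, 0.09924600273370743), 15.683598518371582)
top 94 ((0.3919717073440552, -0.3402427136898041), (0.08466718345880508, 0.010374343022704124), 65.22337341308594)
top 0.7 [0.415 0.234] [0.05  0.052] hue 17.0
top 0.69 [0.386 0.327] [0.05  0.052] hue 16.0
top 0.55 [0.448 0.141] [0.051 0.05 ] hue 16.0
side 0.79 [0.389 0.33 ] [0.051 0.049] hue 109.0
side 0.73 [0.418 0.236] [0.054 0.051] hue 20.0
side 0.56 [0.451 0.142] [0.053 0.046] hue 2.0
side 0.54 [0.467 0.038] [0.053 0.044] hue 10.0
```

The pot stands at (0.394,-0.338), within about 2 mm of target. Now the tins, orange first. Row slots from the tumblers: (0.572,0.125), (0.569,0.189), (0.565,0.253) and (0.562,0.316).

Request:
{"fn": "step_arm", "kwargs": {
  "increments": [
    [0.08,0.024,0.029,0,0.12],
    [0.08,0.024,0.029,0,0.12],
    [0.08,0,0,0,0.12],
    [0.08,0,0,0,0.1],
    [0.08,0,0,-0.04,0],
    [0.08,0,0,-0.04,0],
    [0.08,0,0,-0.04,0],
    [0.08,0,0,-0.04,0],
    [0.08,0,0,-0.025,0],
    [0.08,0,0,-0.013,0],
    [0.08,0,0,0,0],
    [0.08,0,0,0,0]
  ],
  "force": 40
}}

```text
clock: 21.35
position: [0.4629, 0.0285, 0.0189]
ee_rot: [0.489, 0.511, -0.49, 0.51]
ft_force: [-0.5, 0.4, -0.0]
grip_width: 0.937
```

Request:
{"fn": "step_arm", "kwargs": {
  "increments": [
    [0.03,0,0,0,0],
    [0.03,0,0,0,0],
    [0.03,0,0,0,0],
    [0.03,0,0,0,0],
    [0.03,0,0,0,0]
  ]
}}

```text
clock: 21.77
position: [0.4642, 0.029, 0.0205]
ee_rot: [0.49, 0.51, -0.489, 0.511]
ft_force: [-0.9, -0.0, 7.3]
grip_width: 0.597
```

```bash
python3 -c "
from h import *
st()"
```

```text
t 21.77 pos [0.4642 0.029  0.0205] jaw yaw 0.043 q [ 0.38  0.28 -0.59  2.06  0.21  0.85 -0.29] F [-0.9 -0.   7.3] T [-0.19  0.42  0.01] g 50.7
```

Request:
{"fn": "step_arm", "kwargs": {
  "increments": [
    [0.03,0,0,0.02,0],
    [0.03,0,0,0.04,0],
    [0.03,0,0,0.04,0],
    [0.03,0,0,0.03,0],
    [0.03,0.01,0.01,0,0],
    [0.03,0.02,0.016,0,0],
    [0.03,0.02,0.016,0,0],
    [0.03,0.02,0.016,0,0],
    [0.03,0.02,0.016,0,0],
    [0.03,0.018,0.014,0,0],
    [0.03,0,0,0,0],
    [0.03,0,0,0,0]
  ]
}}

```text
clock: 22.77
position: [0.5713, 0.1181, 0.1492]
ee_rot: [0.489, 0.511, -0.489, 0.511]
ft_force: [0.2, -0.6, -2.2]
grip_width: 0.597
```

```bash
python3 - <<'E'
from h import *
st()
for n in("top","side"):
    p=camera(n);w=world(p)
    if n=="side":save(p,"tinair",(190,310,280,440),4)
    W=w.reshape(-1,3);b=W[(abs(W[:,0]-.572)<.05)&(abs(W[:,1]-.122)<.05)&(W[:,2]>.12)&(W[:,2]<.187)]
    print(n,len(b),np.percentile(b,[2,50,98],axis=0).round(3))
E
```

```text
t 22.77 pos [0.5713 0.1181 0.1492] jaw yaw 0.044 q [ 0.24  0.37 -0.64  1.65  0.24  1.2  -0.41] F [ 0.2 -0.6 -2.2] T [-0.05  0.04  0.07] g 50.7Traceback (most recent call last):
  File "<stdin>", line 7, in <module>
    return _quantile_unchecked(
        a, q, axis, out, overwrite_input, method, keepdims, weights)
    return _ureduce(a,
                    func=_quantile_ureduce_func,
    ...<5 lines>...
                    overwrite_input=overwrite_input,
                    method=method)
    r = func(a, **kwargs)
    result = _quantile(arr,
                       quantiles=q,
    ...<2 lines>...
                       out=out,
                       weights=wgt)
    slices_having_nans = np.isnan(arr[-1, ...])
                                  ~~~^^^^^^^^^
IndexError: index -1 is out of bounds for axis 0 with size 0
```

Request:
{"fn": "step_arm", "kwargs": {
  "increments": [
    [0.03,0,0,-0.035,0],
    [0.03,0,0,-0.04,0],
    [0.03,0,0,-0.03,0],
    [0.03,0,0,-0.015,0],
    [0.03,0,0,-0.006,0],
    [0.03,0,0,-0.003,0],
    [0.03,0,0,0,0],
    [0.075,0,0,0,0],
    [0.075,0,0,0,0],
    [0.075,0,0,0,0],
    [0.075,0,0,0,0]
  ]
}}

```text
clock: 23.73
position: [0.5716, 0.1172, 0.0207]
ee_rot: [0.49, 0.51, -0.489, 0.511]
ft_force: [-0.3, -0.7, 0.4]
grip_width: 0.878
```

Request:
{"fn": "step_arm", "kwargs": {
  "increments": [
    [0.075,0,0,0.03,0],
    [0.075,0,0,0.04,0],
    [0.075,0,0,0.04,0],
    [0.08,0,0,0.02,0],
    [0.08,-0.03,0,0,0],
    [0.08,-0.03,0.008,0,0],
    [0.08,-0.03,0.008,0,0],
    [0.08,-0.03,0.008,0,0],
    [0.08,0,0,0,0],
    [0.08,0,0,0,0]
  ]
}}

```text
clock: 24.57
position: [0.4503, 0.1415, 0.1506]
ee_rot: [0.489, 0.51, -0.489, 0.512]
ft_force: [0.6, -0.8, 0.8]
grip_width: 0.936
```

```bash
python3 - <<'E'
from h import *
st()
tins()
E
```

```text
t 24.57 pos [0.4503 0.1415 0.1506] jaw yaw 0.045 q [ 0.29  0.12 -0.72  1.92  0.09  1.13 -0.42] F [ 0.6 -0.8  0.8] T [-0.02  0.01 -0.01] g 79.6
top 0.66 [0.57  0.123] [0.05  0.051] hue 15.0
top 0.56 [0.386 0.327] [0.05  0.053] hue 64.0
side 0.86 [0.388 0.33 ] [0.056 0.049] hue 109.0
side 0.79 [0.418 0.235] [0.054 0.05 ] hue 20.0
side 0.79 [0.573 0.128] [0.051 0.051] hue 10.0
side 0.68 [0.451 0.143] [0.051 0.049] hue 2.0
```

Orange stands at (0.5715,0.1255), in its slot. Red next.

Request:
{"fn": "step_arm", "kwargs": {
  "increments": [
    [0.08,0,0,-0.04,0],
    [0.08,0,0,-0.04,0],
    [0.08,0,0,-0.03,0],
    [0.08,0,0,-0.015,0],
    [0.08,0,0,-0.005,0],
    [0.08,0,0,0,0],
    [0.03,0,0,0,0],
    [0.03,0,0,0,0],
    [0.03,0,0,0,0],
    [0.03,0,0,0,0],
    [0.03,0,0,0,0]
  ]
}}

```text
clock: 25.68
position: [0.4521, 0.1415, 0.0215]
ee_rot: [0.49, 0.51, -0.489, 0.511]
ft_force: [-2.0, 0.5, 6.4]
grip_width: 0.596
```

Request:
{"fn": "step_arm", "kwargs": {
  "increments": [
    [0.03,0,0,0.02,0],
    [0.03,0,0,0.04,0],
    [0.03,0,0,0.04,0],
    [0.03,0,0,0.03,0],
    [0.03,0.01,0.005,0,0],
    [0.03,0.025,0.01,0,0],
    [0.03,0.025,0.01,0,0],
    [0.03,0.025,0.01,0,0],
    [0.03,0.025,0.01,0,0],
    [0.03,0.009,0.002,0,0],
    [0.03,0,0,0,0],
    [0.03,0,0,0,0]
  ]
}}

```text
clock: 26.68
position: [0.5697, 0.1883, 0.1501]
ee_rot: [0.489, 0.511, -0.489, 0.511]
ft_force: [-0.6, 0.2, -2.6]
grip_width: 0.595
```

```bash
python3 -c "
from h import *
st()"
```

```text
t 26.68 pos [0.5697 0.1883 0.1501] jaw yaw 0.043 q [ 0.15  0.42 -0.69  1.6   0.28  1.22 -0.55] F [-0.6  0.2 -2.6] T [ 0.02 -0.02 -0.01] g 50.5
```

Now place red and go over yellow at (0.4165,0.235).

Request:
{"fn": "step_arm", "kwargs": {
  "increments": [
    [0.03,-0.001,0,-0.035,0],
    [0.03,0,0,-0.04,0],
    [0.03,0,0,-0.03,0],
    [0.03,0,0,-0.015,0],
    [0.03,0,0,-0.006,0],
    [0.03,0,0,-0.003,0],
    [0.03,0,0,0,0],
    [0.075,0,0,0,0],
    [0.075,0,0,0,0],
    [0.075,0,0,0,0],
    [0.075,0,0,0,0]
  ]
}}

```text
clock: 27.6
position: [0.5698, 0.1884, 0.022]
ee_rot: [0.49, 0.51, -0.489, 0.511]
ft_force: [-0.7, 0.7, -0.6]
grip_width: 0.875
```

Request:
{"fn": "step_arm", "kwargs": {
  "increments": [
    [0.075,0,0,0.03,0],
    [0.075,0,0,0.04,0],
    [0.075,0,0,0.04,0],
    [0.08,0,0,0.02,0],
    [0.08,-0.03,0.009,0,0],
    [0.08,-0.03,0.009,0,0],
    [0.08,-0.03,0.009,0,0],
    [0.08,-0.03,0.009,0,0],
    [0.08,-0.03,0.009,0,0],
    [0.08,-0.002,0.002,0,0],
    [0.08,0,0,0,0],
    [0.08,0,0,0,0]
  ]
}}

```text
clock: 28.6
position: [0.4179, 0.235, 0.1515]
ee_rot: [0.49, 0.51, -0.489, 0.511]
ft_force: [1.2, -0.4, 0.5]
grip_width: 0.939
```

```bash
python3 - <<'E'
from h import *
st()
tins()
E
```

```text
t 28.6 pos [0.4179 0.235  0.1515] jaw yaw 0.043 q [ 0.16  0.15 -0.81  1.9   0.12  1.14 -0.65] F [ 1.2 -0.4  0.5] T [0.   0.01 0.01] g 79.8
top 0.75 [0.57  0.123] [0.05  0.051] hue 13.0
top 0.69 [0.569 0.186] [0.05 0.05] hue 10.0
top 0.61 [0.42  0.221] [0.05  0.027] hue 18.0
side 0.89 [0.418 0.237] [0.054 0.051] hue 20.0
side 0.71 [0.572 0.19 ] [0.056 0.049] hue 2.0
side 0.59 [0.387 0.329] [0.054 0.049] hue 109.0
side 0.54 [0.573 0.126] [0.054 0.051] hue 10.0
```

Request:
{"fn": "step_arm", "kwargs": {
  "increments": [
    [0.08,-0.001,0,-0.04,0],
    [0.08,0,0,-0.04,0],
    [0.08,0,0,-0.03,0],
    [0.08,0,0,-0.016,0],
    [0.08,0,0,-0.005,0],
    [0.08,0,0,0,0],
    [0.03,0,0,0,0],
    [0.03,0,0,0,0],
    [0.03,0,0,0,0],
    [0.03,0,0,0,0],
    [0.03,0,0,0,0]
  ]
}}

```text
clock: 29.72
position: [0.4172, 0.2357, 0.0216]
ee_rot: [0.49, 0.51, -0.488, 0.511]
ft_force: [-1.0, -0.5, 5.6]
grip_width: 0.594
```

Request:
{"fn": "step_arm", "kwargs": {
  "increments": [
    [0.03,0,0,0.02,0],
    [0.03,0,0,0.04,0],
    [0.03,0,0,0.04,0],
    [0.03,0,0,0.03,0],
    [0.03,0.02,0.003,0,0],
    [0.03,0.03,0.003,0,0],
    [0.03,0.03,0.003,0,0],
    [0.03,0.03,0.003,0,0],
    [0.03,0.025,0.003,0,0],
    [0.03,0.013,0.003,0,0],
    [0.03,0,0,0,0],
    [0.03,0,0,0,0]
  ]
}}

```text
clock: 30.72
position: [0.5643, 0.2534, 0.1504]
ee_rot: [0.489, 0.511, -0.489, 0.51]
ft_force: [-0.3, 0.6, -1.0]
grip_width: 0.596
```

```bash
python3 -c "
from h import *
st()"
```

```text
t 30.72 pos [0.5643 0.2534 0.1504] jaw yaw 0.043 q [ 0.06  0.47 -0.73  1.55  0.33  1.24 -0.68] F [-0.3  0.6 -1. ] T [ 0.01  0.01 -0.  ] g 50.7
```

Now place yellow and go over blue at (0.3875,0.3285).

Request:
{"fn": "step_arm", "kwargs": {
  "increments": [
    [0.03,0.001,0,-0.035,0],
    [0.03,0,0,-0.04,0],
    [0.03,0,0,-0.03,0],
    [0.03,0,0,-0.015,0],
    [0.03,0,0,-0.006,0],
    [0.03,0,0,-0.003,0],
    [0.03,0,0,0,0],
    [0.075,0,0,0,0],
    [0.075,0,0,0,0],
    [0.075,0,0,0,0],
    [0.075,0,0,0,0]
  ]
}}

```text
clock: 31.63
position: [0.5657, 0.2535, 0.0219]
ee_rot: [0.49, 0.51, -0.489, 0.511]
ft_force: [0.7, -0.4, 0.2]
grip_width: 0.877
```

Request:
{"fn": "step_arm", "kwargs": {
  "increments": [
    [0.075,0,0,0.03,0],
    [0.075,0,0,0.04,0],
    [0.075,0,0,0.04,0],
    [0.08,0,0,0.02,0],
    [0.08,-0.03,0.013,0,0],
    [0.08,-0.03,0.013,0,0],
    [0.08,-0.03,0.013,0,0],
    [0.08,-0.03,0.013,0,0],
    [0.08,-0.03,0.012,0,0],
    [0.08,-0.027,0.011,0,0],
    [0.08,0,0,0,0],
    [0.08,0,0,0,0]
  ]
}}

```text
clock: 32.63
position: [0.3871, 0.3291, 0.1517]
ee_rot: [0.489, 0.511, -0.488, 0.512]
ft_force: [0.7, -0.8, 0.3]
grip_width: 0.935
```

```bash
python3 - <<'E'
from h import *
st()
tins()
E
```

```text
t 32.63 pos [0.3871 0.3291 0.1517] jaw yaw 0.046 q [-0.01  0.24 -0.87  1.83  0.2   1.16 -0.9 ] F [ 0.7 -0.8  0.3] T [-0.11 -0.04 -0.02] g 79.4
top 0.77 [0.57  0.122] [0.049 0.048] hue 13.0
top 0.67 [0.566 0.251] [0.052 0.05 ] hue 17.5
top 0.67 [0.388 0.324] [0.052 0.046] hue 64.5
top 0.58 [0.569 0.187] [0.052 0.051] hue 10.0
side 0.86 [0.576 0.195] [0.065 0.051] hue 2.0
side 0.81 [0.566 0.255] [0.054 0.045] hue 20.0
side 0.77 [0.389 0.329] [0.054 0.051] hue 109.0
side 0.69 [0.572 0.132] [0.053 0.066] hue 10.0
```

Request:
{"fn": "step_arm", "kwargs": {
  "increments": [
    [0.08,0,0,-0.04,0],
    [0.08,0,0,-0.04,0],
    [0.08,0,0,-0.03,0],
    [0.08,0,0,-0.016,0],
    [0.08,0,0,-0.005,0],
    [0.08,0,0,0,0],
    [0.03,0,0,0,0],
    [0.03,0,0,0,0],
    [0.03,0,0,0,0],
    [0.03,0,0,0,0],
    [0.03,0,0,0,0]
  ]
}}

```text
clock: 33.75
position: [0.389, 0.3289, 0.0216]
ee_rot: [0.49, 0.51, -0.488, 0.511]
ft_force: [-0.5, -0.4, 5.3]
grip_width: 0.595
```

Request:
{"fn": "step_arm", "kwargs": {
  "increments": [
    [0.03,0,0,0.02,0],
    [0.03,0,0,0.04,0],
    [0.03,0,0,0.04,0],
    [0.03,0,0,0.03,0],
    [0.03,0.02,-0.001,0,0],
    [0.03,0.035,-0.002,0,0],
    [0.03,0.035,-0.003,0,0],
    [0.03,0.035,-0.003,0,0],
    [0.03,0.035,-0.002,0,0],
    [0.03,0.015,-0.001,0,0],
    [0.03,0,0,0,0],
    [0.03,0,0,0,0]
  ]
}}

```text
clock: 34.75
position: [0.5637, 0.316, 0.1504]
ee_rot: [0.49, 0.51, -0.489, 0.51]
ft_force: [-0.4, 0.9, -0.9]
grip_width: 0.598
```

```bash
python3 -c "
from h import *
st()"
```

```text
t 34.75 pos [0.5637 0.316  0.1504] jaw yaw 0.042 q [-0.04  0.54 -0.75  1.47  0.37  1.28 -0.78] F [-0.4  0.9 -0.9] T [0.06 0.05 0.07] g 50.8
```

Request:
{"fn": "step_arm", "kwargs": {
  "increments": [
    [0.03,-0.001,0,-0.035,0],
    [0.03,0,0,-0.04,0],
    [0.03,0,0,-0.03,0],
    [0.03,0,0,-0.015,0],
    [0.03,0,0,-0.006,0],
    [0.03,0,0,-0.003,0],
    [0.03,0,0,0,0],
    [0.075,0,0,0,0],
    [0.075,0,0,0,0],
    [0.075,0,0,0,0],
    [0.075,0,0,0,0]
  ]
}}

```text
clock: 35.67
position: [0.5627, 0.3165, 0.022]
ee_rot: [0.49, 0.51, -0.489, 0.511]
ft_force: [0.3, -0.7, -0.4]
grip_width: 0.878
```

Request:
{"fn": "step_arm", "kwargs": {
  "increments": [
    [0.075,0,0,0.03,0],
    [0.075,0,0,0.04,0],
    [0.075,0,0,0.04,0],
    [0.075,0,0,0.04,0],
    [0.08,-0.03,0,0.04,0],
    [0.08,-0.03,0,0,0],
    [0.08,-0.03,0,0,0],
    [0.08,-0.03,0,0,0],
    [0.08,-0.03,0,0,0],
    [0.08,0,0,0,0],
    [0.08,0,0,0,0]
  ]
}}

```text
clock: 36.58
position: [0.4162, 0.3165, 0.2052]
ee_rot: [0.489, 0.51, -0.488, 0.512]
ft_force: [0.8, -0.6, -0.1]
grip_width: 0.937
```

```bash
python3 - <<'E'
from h import *
st()
tins()
p=camera("side");pt=camera("top")
save(p,"fin",(100,340,200,480),2.8)
for q in p,pt:
    w=world(q);find(q,"tumbler1",w,2);find(q,"light_switch_tip",w,1);find(q,"pot",w)
    W=w.reshape(-1,3);b=W[(abs(W[:,0]-.385)<.06)&(abs(W[:,1]+.337)<.07)&(W[:,2]>.058)&(W[:,2]<.08)]
    if len(b)>10: print("potrim",cv2.minAreaRect(b[:,:2].astype(np.float32)))
E
```

```text
t 36.58 pos [0.4162 0.3165 0.2052] jaw yaw 0.045 q [ 0.04  0.22 -0.87  1.73  0.18  1.27 -0.83] F [ 0.8 -0.6 -0.1] T [ 0.02 -0.04  0.  ] g 79.6
top 0.8 [0.563 0.315] [0.052 0.049] hue 110.0
top 0.67 [0.568 0.186] [0.048 0.049] hue 10.0
top 0.56 [0.57  0.123] [0.05  0.051] hue 14.0
top 0.53 [0.565 0.252] [0.051 0.052] hue 18.0
side 0.88 [0.572 0.191] [0.051 0.052] hue 2.0
side 0.76 [0.566 0.32 ] [0.049 0.05 ] hue 109.0
side 0.71 [0.567 0.254] [0.055 0.048] hue 20.0
side 0.66 [ 0.401 -0.536] [0.116 0.114] hue 101.0
side 0.55 [0.572 0.129] [0.052 0.06 ] hue 10.0
tumbler1 0.76 [317. 390.] n 671 med [0.556 0.394 0.058] ztop 0.09 topmid [0.56  0.397] ext [0.067 0.066]
tumbler1 0.6 [237. 321.] n 523 med [0.578 0.053 0.058] ztop 0.09 topmid [0.577 0.048] ext [0.064 0.069]
light_switch_tip 0.46 [233. 254.] n 69 med [ 0.746 -0.066  0.089] ztop 0.097 topmid [ 0.749 -0.067] ext [0.022 0.022]
pot 0.83 [156. 347.] n 783 med [ 0.255 -0.262  0.043] ztop 0.128 topmid [ 0.259 -0.259] ext [0.079 0.029]
pot 0.67 [254. 448.] n 1112 med [0.244 0.305 0.04 ] ztop 0.128 topmid [0.251 0.306] ext [0.074 0.036]

[... 167 characters left out ...]
8636093, 0.0951184406876564), 59.2021484375)
tumbler1 0.73 [187. 187.] n 410 med [0.562 0.405 0.057] ztop 0.092 topmid [0.557 0.393] ext [0.064 0.066]
tumbler1 0.61 [186. 289.] n 328 med [0.584 0.046 0.045] ztop 0.093 topmid [0.574 0.044] ext [0.061 0.063]
light_switch_tip 0.4 [136. 328.] n 63 med [ 0.738 -0.072  0.089] ztop 0.099 topmid [ 0.744 -0.071] ext [0.019 0.017]
pot 0.84 [284. 386.] n 860 med [ 0.254 -0.264  0.014] ztop 0.132 topmid [ 0.255 -0.263] ext [0.08  0.029]
pot 0.78 [238. 405.] n 846 med [ 0.391 -0.345  0.022] ztop 0.132 topmid [ 0.393 -0.338] ext [0.036 0.077]
potrim ((0.3922174572944641, -0.3395083546638489), (0.09741896390914917, 0.09960862994194031), 15.110589981079102)
```

View pics/fin.png

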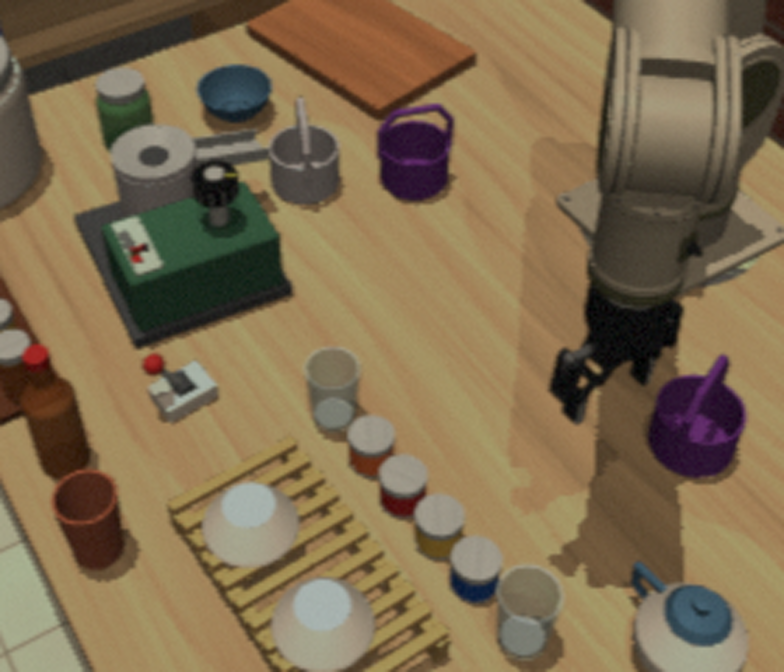

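Everything is in place. The four tins stand in line between the tumblers (crop (372,440) to (475,568)), the pot stands at the lip (305,160), the lever is on and the arm is clear. Handing in.

```bash
python3 -c "
from h import *
print(ticket.hand_in())"
```

```text
the job is handed in; nothing more can be done
None
```

The mill is ready and the job is handed in at about 36.6 s on the robot's clock. All my last checks agreed, but the hand-in gives no verdict.

- **Light:** The lever is on. Its tip travelled about 66 mm of the full 67 mm, and it was still there in the last pictures.
- **Belt tension:** I wound the wheel about 3.25 rad clockwise in two grasps. The pointer rests in the green at about 3.6 rad. That figure is read from the gauge picture and is good to roughly 0.1 rad. I did not measure it again after placing the pot and tins.
- **Pot:** The aluminium pot stands upright at about (0.394, -0.337). That is about 62 mm in front of the chute lip and within about 3 mm sideways. I left both purple pots alone.
- **Tins:** Orange, red, yellow and blue stand in one row within about 3 mm of the line through the tumblers, at roughly -96, -32, +32 and +96 mm along it.
- **Bystanders:** The tumblers measured the same as at the start, and the teapot, bowl and jar look untouched. The arm is clear of everything.

The side and top cameras differ by 2–6 mm, so I averaged them. I gripped the orange tin about 8 mm off centre and corrected for it when placing it. I saw nothing knocked aside.

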